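# Lock a keyhole bracket onto the screws of a bench rail

## Robot

A 7-joint arm with a two-finger parallel gripper is mounted at the origin on a cart in front of the work surface, level with it; the furniture and walls round the work are solid. World frame = base frame: x ahead of the robot, y to its left, z up, the work surface at z = 0. Lengths are in mm, angles in rad, forces in N, time in s.
With the tool pointing down it reaches from about 400 to 875 mm from the base axis. Payload 19.3 kg.
Tool frame: the origin (TCP) lies at the very end of the fingers, on their centre line; the grasp point (between the pads) lies 19 mm behind it (grip_point_offset is the z of the grasp point in the tool frame, in mm); z points along the fingers, y is the line along which they close (so a half turn about z gives the same grasp; the last joint's range is limited). The gripper opens to 85 mm and grips with 20 to 120 N. Pads are 22 mm wide; open, the fingers measure 114 mm over their backs; the gripper's body (76 mm by 85 mm) begins 54 mm behind the grasp point. The pads swing forward as they close: fully open they stand 13 mm farther back than shut.
Start: joints at [1.089, 0.521, -0.036, 1.599, 0.021, 1.021, -0.113], TCP at [250.134, -572.754, 231.291] pointing down, gripper open.
Joint ranges: [-2.91, 2.91], [-0.3, 2.13], [-1.5, 1.42], [0.17, 2.43], [-1.26, 4.41], [0.16, 1.93], [-2.52, 2.52]. Speed limits (rad/s): [1.89, 1.89, 2.39, 2.39, 3.01, 3.01, 3.01].

## Interface

Orientations are given as a 3x3 rotation matrix whose columns are the frame's x, y, z axes.
In Python, from workcell import movep, movel, goto_joints, open_gripper, clamp, wait, inverse_kinematics, read_state, camera, PlanningError, finish_job, grip_point_offset gives the robot as it stands. Calls block until the motion is done:
- movep(position, orientation): joint-space move of the TCP to a pose.
- movel(position, frame=None, max_speed=150, guard=None): straight line of the TCP; frame=None keeps the orientation; max_speed is the mean speed in mm/s. With guard (N) it stops when the force on the tool has changed by that much, and returns True; else False.
- goto_joints(angles): joint-space move.
- open_gripper() and clamp(): open the fingers fully, or close them until they stop; the grip force is fixed at half the most.
- wait(seconds).
- inverse_kinematics(position, orientation): joint angles nearest the present ones, or None.
- read_state(): the state.
- camera(name): name is "side" or "top"; returns a dict with "image" (480x640x3 uint8, blue, green, red), "range_z" (480x640 float32, mm along the optical axis (not along the pixel's ray), 0 where there is no reading), "fx", "fy", "cx", "cy" (pixels), "cam_to_world" (4x4, takes a point from camera to world coordinates). Camera axes: x right, y up, looking along -z (the intrinsics and any distortion apply to the point x, -y, -z); pixel columns grow to the right and rows downward; lengths in mm; the calibration is good to about 2 mm. A picture is of the moment at which its call begins.
A pose or a line that the arm cannot do raises PlanningError and nothing moves.
- finish_job(): hands the job in; it is judged then, once.
The state is a dict: "time": time; "qpos": joint angles; "qvel": joint speeds; "joint_efforts": joint torques, N m; "eef_pos": TCP position; "tool_rot": TCP orientation; "ft_force": force on the tool from outside, world axes, zero at the start; "torque": the same for the moment, N m; "finger_gap": finger opening in mm; "gripper_force": force on a finger pad.
Only numpy, scipy, OpenCV 4.12 (cv2) and the standard library are available. Lean on these libraries where they do the work, as an engineer would, in place of code of your own. Each camera call takes 0.05 s, during which the arm holds its last target. There are 200 camera calls.

## Task

Pick up the yellow keyhole bracket and set it level, lengthways, onto the aluminium rail so that both screw heads pass up through its round holes, then slide it along so that the screw necks run into the narrow slots until the brass lock pin springs up in its hole, and let go. The screws are clamped somewhere near the middle of the rail and their exact place along it is not known, so land gently and feel for them; never press or shove the bracket hard. Leave the other things on the bench where they are.

Things in the scene. Friction and masses are not known exactly. Their poses are not given: they have to be found in the camera images.
- bracket: Yellow steel bracket (0.25 to 0.6 kg), plate down, z up: plate 162 (its x) x 60 (its y) x 5 mm thick with an upright ear. Origin: plate underside, centre of the 13 mm round lock hole. Plate spans x = -76 to +86 mm. It may face either way along the rail; both fit. Heads in the round holes: origin 18 mm toward bracket -x from the pin; then 18 mm toward bracket +x locks it over the pin.
- bracket_keyhole (a point): Centre of one round hole (23 mm diameter) at the plate's underside, bracket x = +63, y = 0; the other round hole is 90 mm away at x = -27. From each a 13 mm wide slot runs toward bracket -x to a round end centred 18 mm from the hole's centre (x = +45 and -45); the necks stop 1.5 mm beyond that centre. Bracket's axes.
- bracket_grip (a point): Point to grasp on the bracket's upright ear: mid-thickness (8 mm along the bracket's x) and mid-width (50 mm along y), at bracket x = +24, y = 0, 48 mm above the plate's underside, 20 mm below the ear's top. Same axes as the bracket.
- rail: Aluminium rail bolted to the bench, 250 (its x) x 70 (its y) x 20 mm high plus 4 mm black end caps; origin at the centre of its underside, z up. In its lengthwise slot a dark steel slider, just below the top, carries two screws and a brass lock pin; it is clamped immovably anywhere from -14 to +14 mm along x from the middle. That offset is not measured.
- rail_top (a point): Middle of the rail's top, 20 mm above its underside; rail's axes. The two screws stand on the line y = 0, 45 mm either side of the slider's pin. Heads 18 mm diameter, 5 mm thick, chamfered, underside 8 and top 13 mm above this top; necks 10 mm diameter. Bracket underside: 13 mm above this point when it rests on the heads, level with it when flat on the rail.
- lock_pin (a joint): Spring-loaded brass lock pin, 9 mm diameter, midway between the screws, standing 4.5 mm above the rail's top: 0 = fully up, grows as it is pushed down (m, up to 0.0055; about 0.0045 when covered by the plate lying flat). Springs back with 2 to 3.5 N. Up with the bracket flat on the rail means locked.
- jam_jar: Bystander: jar with a red lid, 87 mm diameter, 179 mm tall, origin at the centre of its base. Leave it alone.
- grease_tin: Bystander: small open grey tin, 64 mm diameter, 46 mm tall, origin at the centre of its base. Leave it alone.
- hex_bolt: Bystander: long hex bolt lying on the bench, 35 x 138 x 30 mm, origin at its centre below. Leave it alone.
- nut_a: Bystander: loose hex nut, 24 x 28 x 12 mm, origin at the centre of its underside. Leave it alone.

How it is judged:
By the outcome, as a careful person would: the job done as asked, in the order asked, and still so for the second after the job is handed in, with the robot touching nothing.
It also fails if it takes over 64 s, if anything falls off the work surface, if the arm or the gripper's body presses on something with over 40 N, if the wrist force passes 120 N, or if a joint passes its speed limit or range.

## Working session

There is one attempt and no reset: what is moved stays moved. The work goes in short steps, each a Python script; the robot and the scene stay as the last script left them, time stands still between calls to the robot, and variables do not carry over. Pictures are saved under pics/ and viewed, at most 10 in all, crops included, and the job is handed in when it is done.

```bash
mkdir -p pics; ls; python3 - <<'E'
from workcell import *
import cv2,numpy as np
for n in("top","side"):
    c=camera(n); cv2.imwrite(f"pics/{n}0.png",c["image"]); np.savez(f"{n}0.npz",**c)
    print(n,c["fx"],c["fy"],c["cx"],c["cy"],[k for k in c]); print(np.round(c["cam_to_world"],3))
s=read_state(); print(s["time"],s["eef_pos"],s["ft_force"],grip_point_offset); print(np.round(s["tool_rot"],3))
E
```

```text
pics
top 517.1305395768248 517.1305395768248 313.20852237649876 236.79858901642604 ['image', 'range_z', 'fx', 'fy', 'cx', 'cy', 'cam_to_world']
[[-1.900000e-02  9.890000e-01 -1.470000e-01  3.528170e+02]
 [-1.000000e+00 -2.000000e-02 -2.000000e-03  1.326100e+01]
 [-5.000000e-03  1.470000e-01  9.890000e-01  1.333466e+03]
 [ 0.000000e+00  0.000000e+00  0.000000e+00  1.000000e+00]]
side 481.96912910915853 481.96912910915853 310.70106190568316 240.8568599610207 ['image', 'range_z', 'fx', 'fy', 'cx', 'cy', 'cam_to_world']
[[-9.99000e-01 -2.80000e-02  3.70000e-02  5.65411e+02]
 [ 4.60000e-02 -6.69000e-01  7.42000e-01  8.35527e+02]
 [ 4.00000e-03  7.43000e-01  6.70000e-01  8.07517e+02]
 [ 0.00000e+00  0.00000e+00  0.00000e+00  1.00000e+00]]
0.1 [ 249.98191857 -572.52339885  230.78783218] [ 0.37438655  0.52314082 -0.63587208] -18.700000000000003
[[ 0.916  0.4   -0.   ]
 [ 0.4   -0.916  0.001]
 [-0.    -0.001 -1.   ]]
```

View pics/top0.png

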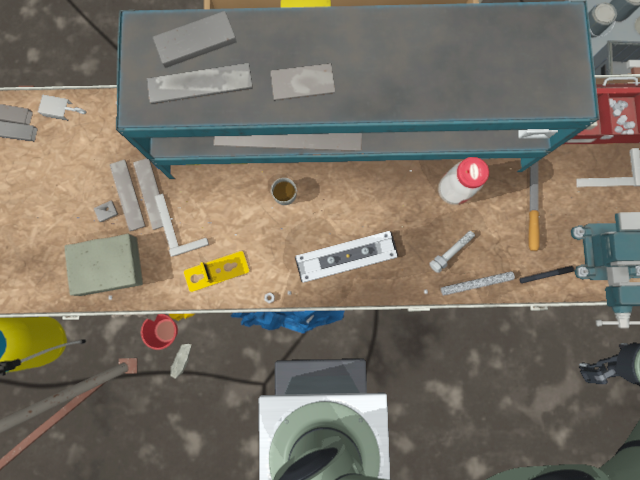

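View pics/side0.png

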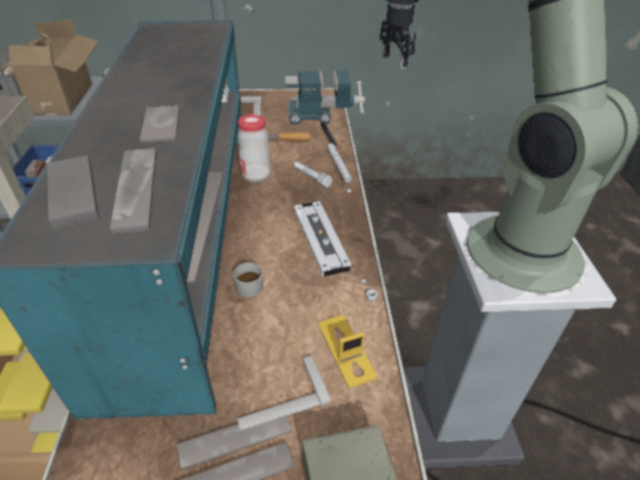

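The top view shows the bracket at about (217,270) with its ear at (207,272), and the rail at about (346,256) with two screws and the pin. The jar (463,180), tin (284,190), bolt (453,250) and nut (269,297) are all clear of the path. The side view agrees: bracket (348,350), rail (322,238). Next I'll measure them.

```bash
cat > h.py <<'E'
import numpy as np,cv2
from workcell import *
def load(n): return dict(np.load(n))
def ray(c,uv):
    uv=np.atleast_2d(uv).astype(float)
    d=np.c_[(uv[:,0]-c["cx"])/c["fx"],-(uv[:,1]-c["cy"])/c["fy"],-np.ones(len(uv))]
    T=c["cam_to_world"]; return T[:3,3],d@T[:3,:3].T
def onplane(c,uv,z):
    o,d=ray(c,uv); return o+d*((z-o[2])/d[:,2])[:,None]
def cloud(c,m):
    v,u=np.nonzero(m&(c["range_z"]>0)); o,d=ray(c,np.c_[u,v]); return np.c_[u,v],o+d*c["range_z"][v,u][:,None]
def yellow(c):
    h=cv2.cvtColor(c["image"],cv2.COLOR_BGR2HSV); return cv2.inRange(h,(20,120,60),(35,255,255))>0
E
python3 - <<'E'
from h import *
for n in("top0.npz","side0.npz"):
    c=load(n); uv,p=cloud(c,yellow(c))
    k=(abs(p[:,2]-30)<60)&(p[:,0]>350)&(p[:,0]<800)&(p[:,1]>0)&(p[:,1]<500); uv,p=uv[k],p[k]
    print(n,k.sum(),p.min(0),p.max(0),np.histogram(p[:,2],np.arange(-20,90,10)))
    pl=p[abs(p[:,2]-5)<8]; r=cv2.minAreaRect(pl[:,:2].astype(np.float32)); print("plate",r,cv2.boxPoints(r).round())
    e=p[p[:,2]>40]; print("ear",len(e),e.mean(0),e.min(0),e.max(0), cv2.minAreaRect(e[:,:2].astype(np.float32)))
    # rail: cloud at z 17..26
    h=cv2.cvtColor(c["image"],cv2.COLOR_BGR2HSV); uv,p=cloud(c,c["range_z"]>0)
    k=(p[:,2]>12)&(p[:,2]<40)&(p[:,0]>430)&(p[:,0]<700)&(abs(p[:,1]+60)<180)
    k&=~((p[:,1]<-190))
    q=p[k]; r=cv2.minAreaRect(q[:,:2].astype(np.float32)); print("rail",k.sum(),r,np.median(q[:,2]),cv2.boxPoints(r).round())
top=load("top0.npz")["image"][215:305,170:410]; side=load("side0.npz")["image"][190:400,280:390]
cv2.imwrite("pics/crop.png",cv2.resize(top,None,fx=3.3,fy=3.3,interpolation=cv2.INTER_CUBIC))
cv2.imwrite("pics/crops.png",cv2.resize(side,None,fx=2.8,fy=2.8,interpolation=cv2.INTER_CUBIC))
E
```

```text
top0.npz 1347 [415.69713199 115.47829005  -8.75022021] [729.73539379 353.33637913  72.61703022] (array([   0,  101, 1095,   45,   15,   12,    8,    4,   56,   11]), array([-20, -10,   0,  10,  20,  30,  40,  50,  60,  70,  80]))
plate ((544.7714233398438, 207.25735473632812), (135.60879516601562, 363.5677795410156), 51.972251892089844) [[360. 266.]
 [646.  42.]
 [730. 149.]
 [443. 373.]]
ear 79 [459.62703697 284.5647537   64.39383861] [436.79046413 274.37066998  40.07971886] [483.5959946  295.63679497  72.61703022] ((460.7149353027344, 285.1539001464844), (48.76323699951172, 9.614927291870117), 18.60978126525879)
rail 2697 ((592.791748046875, -37.861572265625), (270.1807861328125, 269.90313720703125), 14.1107177734375) 19.502848459245342 [[ 429.   60.]
 [ 495. -202.]
 [ 757. -136.]
 [ 691.  126.]]
side0.npz 1802 [414.73440139  76.94975355  -3.89506342] [657.33289316 352.43416052  70.59723991] (array([   0,   35, 1386,   69,   78,   44,   23,   32,  133,    2]), array([-20, -10,   0,  10,  20,  30,  40,  50,  60,  70,  80]))
plate ((467.28350830078125, 265.1920166015625), (60.57386016845703, 168.9510498046875), 18.30998420715332) [[412. 336.]
 [465. 175.]
 [523. 195.]
 [469. 355.]]
ear 190 [462.74350044 288.64248116  61.45325399] [435.90426222 276.80922246  40.49559995] [484.30462552 297.65644114  70.59723991] ((460.07501220703125, 286.56048583984375), (50.098487854003906, 10.311233520507812), 17.72462272644043)
rail 2310 ((591.9061279296875, -38.107330322265625), (271.12969970703125, 272.384033203125), 14.624999046325684) 19.879019243142068 [[ 426.   59.]
 [ 495. -204.]
 [ 757. -136.]
 [ 689.  128.]]
```

View pics/crop.png

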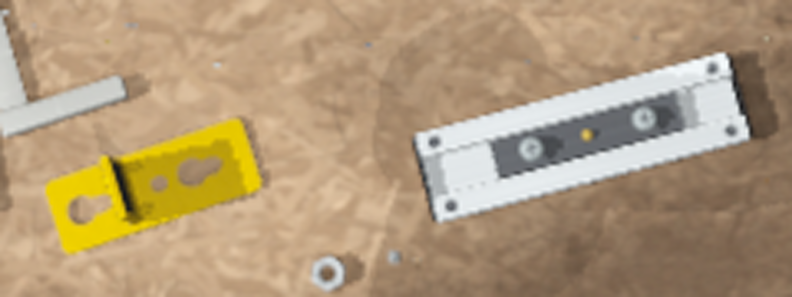

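View pics/crops.png

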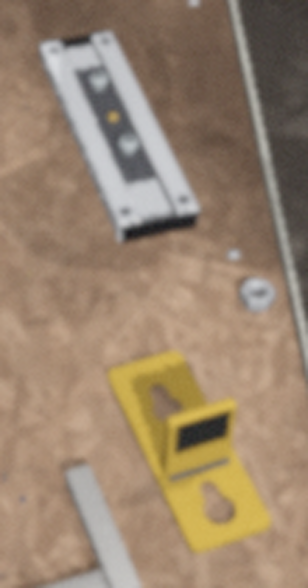

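The crops show the bracket's round hole at its left end (80,208 in the crop) with its slot running right. So bracket +x points to image left, which is world +y. The screws are at crop (532,148) and (645,117) and the pin at (587,134). The rail lies in nearly the same direction, so I can keep the facing.

```bash
python3 - <<'E'
from h import *
for n in("top0.npz","side0.npz"):
    c=load(n); img=c["image"]; print(n)
    # bracket
    uv,p=cloud(c,yellow(c)); k=(abs(p[:,2]-30)<60)&(abs(p[:,0]-465)<90)&(abs(p[:,1]-265)<120)
    m=np.zeros(img.shape[:2],np.uint8); m[uv[k][:,1],uv[k][:,0]]=1
    N,l,st,_=cv2.connectedComponentsWithStats(m); i=1+st[1:,4].argmax()
    uv,p=cloud(c,l==i); q=p[(p[:,2]<12)]; w=onplane(c,uv[p[:,2]<12],5)
    r=cv2.minAreaRect(w[:,:2].astype(np.float32)); print("plate",np.round(r[0],1),np.round(r[1],1),r[2], np.median(q[:,2]))
    t=p[:,2]>62; w=onplane(c,uv[t],68); r=cv2.minAreaRect(w[:,:2].astype(np.float32)); print("eartop",t.sum(),np.round(r[0],1),np.round(r[1],1),r[2])
    # rail
    uv,p=cloud(c,c["range_z"]>0); k=(p[:,2]>11)&(p[:,2]<42)&(abs(p[:,0]-590)<130)&(abs(p[:,1]+40)<180)
    m=np.zeros(img.shape[:2],np.uint8); m[uv[k][:,1],uv[k][:,0]]=1
    N,l,st,_=cv2.connectedComponentsWithStats(m); j=1+st[1:,4].argmax(); print(st[1:,4])
    rm=l==j; uv=np.argwhere(rm)[:,::-1]; w=onplane(c,uv,20)
    r=cv2.minAreaRect(w[:,:2].astype(np.float32)); print("rail",np.round(r[0],1),np.round(r[1],1),r[2])
    ctr=np.array(r[0])
    # screws & pin
    hsv=cv2.cvtColor(img,cv2.COLOR_BGR2HSV); g=hsv[...,2].astype(float)
    pin=rm&(cv2.inRange(hsv,(10,90,60),(35,255,255))>0)
    if pin.sum():
        a=np.argwhere(pin)[:,::-1]; pu=np.average(a,axis=0,weights=hsv[...,1][pin].astype(float)); print("pin",pin.sum(),pu,onplane(c,pu,24.5))
        d=rm&(g<130)&(hsv[...,1]<80); dk=cv2.morphologyEx(d.astype(np.uint8),cv2.MORPH_CLOSE,np.ones((7,7),np.uint8))
        s=(dk>0)&rm&(g>125)&~cv2.dilate(pin.astype(np.uint8),np.ones((3,3))).astype(bool)
        N,l2,st,ce=cv2.connectedComponentsWithStats(s.astype(np.uint8))
        for i in range(1,N):
            if st[i,4]>8: print("bright",st[i,4],ce[i],onplane(c,ce[i],33)[0].round(1))
E
```

```text
top0.npz
plate [468.3 268.8] [ 66.3 163.6] 18.18130874633789 4.124368552086025
eartop 67 [460.2 285.2] [48.6  9. ] 15.450519561767578
[ 471 2046    1    1    1    1    1    2    1    1    1    1    1    5
    1    1    1    1    1]
rail [496.9 -67.7] [ 70.7 257.1] 13.848291397094727
pin 12 [347.52521008 255.46778711] [[497.15612506 -70.37137818  24.5       ]]
bright 15 [388.4 235. ] [ 546.5 -175.2   33. ]
bright 47 [364.34042553 250.63829787] [ 507.7 -112.7   33. ]
bright 15 [394.4 253.6] [ 498.6 -188.4   33. ]
bright 19 [297.47368421 258.94736842] [489.9  56.8  33. ]
bright 45 [330.13333333 259.71111111] [486.3 -25.6  33. ]
side0.npz
plate [466.7 269.1] [ 61.  165.6] 18.052892684936523 4.425422348877021
eartop 121 [460.7 288.6] [48.9 11.8] 19.08847427368164
[1561    1    1    1  390    1  258]
rail [497.1 -62.6] [ 72.5 264.1] 13.831217765808105
pin 8 [319.87132353 231.13848039] [[497.79683195 -67.09091986  24.5       ]]
bright 35 [314.62857143 218.2       ] [ 508.8 -107.8   33. ]
bright 39 [325.43589744 241.23076923] [487.4 -19.8  33. ]
```

Both views agree. The screws measure 90 mm apart, and the plate and rail sizes match what was given. Both cameras show the same small relative bias, so I use their averages: ear at (461,287) with yaw 18.1°, pin at about (497.5,-67.6) with rail yaw 13.84°. Now I'll grasp the bracket and carry it above the rail.

```bash
cat >> h.py <<'E'
def R(deg):
    a=np.radians(deg); u=np.array([-np.sin(a),np.cos(a),0]); n=np.array([np.cos(a),np.sin(a),0])
    return np.c_[n,-u,[0,0,-1]]
YAW=13.84; U=-R(YAW)[:,1]; NN=R(YAW)[:,0]; PIN=np.array([497.5,-67.6,0.])
def ear(dx,dy,z):   # TCP for bracket origin at PIN+dx*U+dy*NN, underside z above rail top
    return PIN+(dx+24)*U+dy*NN+[0,0,20+29+z]
def show(t=""):
    s=read_state(); print(t,round(s["time"],2),np.round(s["eef_pos"],1),"f",np.round(s["ft_force"],1),"gap",round(s["finger_gap"],1),round(s["gripper_force"],1)); return s
E
python3 - <<'E'
from h import *
g=np.array([461,287,0.])
for a,p in((R(18.1),g+[0,0,130]),(R(18.1),g+[0,0,29]),(R(YAW),ear(-18,0,90)),(R(YAW),ear(0,0,0))): print(np.round(inverse_kinematics(p,a),2))
movep(g+[0,0,130],R(18.1)); show("above")
movel(g+[0,0,29],max_speed=120,guard=15); show("down")
clamp(); show("clamped")
movel(g+[0,0,110],max_speed=120); show("lift")
for n in("top","side"):
    c=camera(n); np.savez(n+"1.npz",**c)
im=np.hstack([cv2.resize(load(n+"1.npz")["image"],(400,300)) for n in("top","side")]); cv2.imwrite("pics/lift.png",im)
E
```

```text
[-0.2   0.6  -0.65  1.88  0.48  0.82 -2.36]
[-0.43  0.71 -0.32  1.94  0.4   0.56 -2.28]
[ 0.16  0.46 -0.21  2.    0.14  0.69 -1.46]
[ 0.05  0.61 -0.11  2.07  0.14  0.47 -1.49]
above 3.22 [461.4 286.4 130. ] f [ 0.3 -0.  -0.1] gap 85.6 0.0
down 4.21 [461.3 287.2  29.5] f [ 0.3 -1.   0.5] gap 85.6 0.0
clamped 4.9 [461.1 287.   29.2] f [-1.6 -2.1  5.5] gap 7.5 59.0
lift 5.72 [460.7 286.7 109.4] f [ 0.7 -1.  -5.7] gap 6.9 58.3
```

View pics/lift.png

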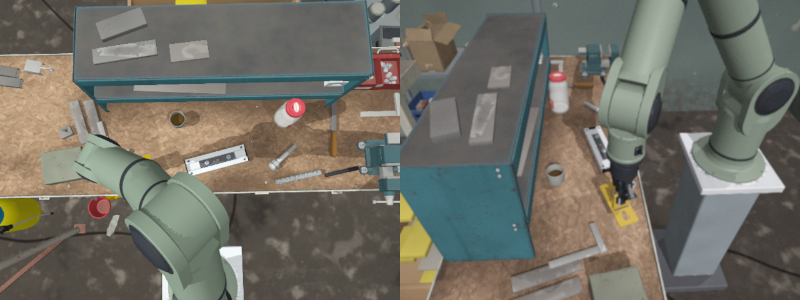

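The bracket is held and hangs level in the side view at about (622,207). Next I carry it over the rail, lower it to 20 mm above the rail top, and look from the side.

```bash
python3 - <<'E'
from h import *
movep(ear(-18,0,60),R(YAW)); movel(ear(-18,0,20),max_speed=80); wait(0.3)
s=show("over"); print((np.array(s["eef_pos"])-ear(-18,0,20)).round(2), np.round(s["tool_rot"]-R(YAW),3).tolist(), np.round(s["torque"],2))
c=camera("side"); np.savez("side2.npz",**c)
uv,p=cloud(c,yellow(c)); k=(abs(p[:,2]-60)<60)&(abs(p[:,0]-497)<110)&(abs(p[:,1]+80)<130); uv,p=uv[k],p[k]
w=p[abs(p[:,2]-45)<8]; print(len(w),np.median(w[:,2])); 
q=onplane(c,uv[abs(p[:,2]-45)<8],45); r=cv2.minAreaRect(q[:,:2].astype(np.float32)); print("plate",r)
A=np.c_[w[:,:2]-w[:,:2].mean(0),np.ones(len(w))]; co=np.linalg.lstsq(A,w[:,2],rcond=None)[0]; print("tilt along U,NN",co[:2]@U[:2],co[:2]@NN[:2],co[2])
d=(np.array(r[0])-PIN[:2]); print("plate ctr along,lat",d@U[:2],d@NN[:2])
cv2.imwrite("pics/over.png",cv2.resize(c["image"][170:310,250:400],None,fx=4,fy=4,interpolation=cv2.INTER_CUBIC))
E
```

```text
over 8.09 [496.2 -61.9  69.3] f [ 0.6 -0.4 -5.1] gap 7.3 58.4
[ 0.17 -0.13  0.3 ] [[0.0, -0.0, 0.001], [-0.0, -0.0, -0.0], [0.001, 0.0, 0.0]] [ 0.03 -0.01  0.01]
570 45.06107802884469
plate ((500.01446533203125, -78.6728515625), (59.302207946777344, 167.19070434570312), 14.601242065429688)
tilt along U,NN -0.0023677928165902347 -0.010457833187305404 45.12801851732083
plate ctr along,lat -11.352867890663205 -0.2072879357180346
```

View pics/over.png

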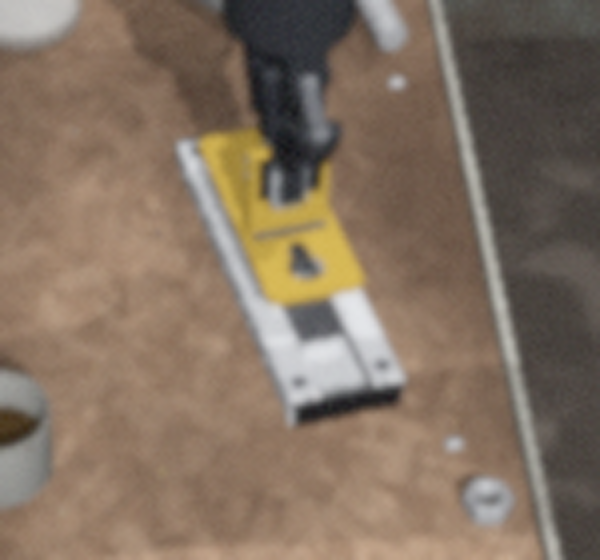

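The side view shows the plate level and lengthways over the rail. The slider shows in front of it at (315,315) and the plate's front hole is at (303,260). Now I feel for the heads with light guarded descents.

```bash
cat > feel.py <<'E'
from h import *
for dx,dy in [(0,0),(3,0),(-3,0),(6,0),(-6,0),(0,2),(0,-2)]:
    movel(ear(-18+dx,dy,15.5),max_speed=40)
    hit=movel(ear(-18+dx,dy,8),max_speed=15,guard=4)
    s=show((dx,dy,hit)); z=s["eef_pos"][2]-49; e=np.array(s["eef_pos"])-PIN; print("z",round(z,2),"along",round(e@U-24,2),"lat",round(e@NN,2),"T",np.round(s["torque"],2))
    if not hit or z<10: print("IN"); break
E
python3 feel.py
```

```text
(0, 0, False) 9.06 [496.1 -61.8  57. ] f [ 1.  -1.1 -5.5] gap 7.4 58.2
z 7.96 along -18.07 lat -0.02 T [-0.24 -0.24  0.03]
IN
```

It went in on the first try: the underside is at 8 mm, below the head tops, with no contact force. I continue down to the rail.

```bash
python3 - <<'E'
from h import *
hit=movel(ear(-18,0,-1.5),max_speed=10,guard=8)
s=show(hit); e=np.array(s["eef_pos"])-PIN; print("z",round(s["eef_pos"][2]-49,2),"along",round(e@U-24,2),"lat",round(e@NN,2),"T",np.round(s["torque"],2))
E
```

```text
True 9.81 [496.1 -61.7  49.2] f [-0.9 -0.6  9.6] gap 7.0 60.4
z 0.15 along -17.98 lat 0.06 T [ 0.01  0.23 -0.04]
```

It's flat on the rail (z = 0.15 mm). I ease the load, then slide gently toward bracket +x until it touches the end of the slots.

```bash
python3 - <<'E'
from h import *
movel(ear(-18,0,0.6),max_speed=10); wait(0.2); show("eased")
hit=movel(ear(4.5,0,0.6),max_speed=12,guard=9)
s=show(hit); e=np.array(s["eef_pos"])-PIN; print("z",round(s["eef_pos"][2]-49,2),"along",round(e@U-24,2),"lat",round(e@NN,2),"fU,fN",s["ft_force"]@U,s["ft_force"]@NN,"T",np.round(s["torque"],2))
wait(0.3); s=show("settled"); print("fU,fN",s["ft_force"]@U,s["ft_force"]@NN)
E
```

```text
eased 10.26 [496.1 -61.7  49.5] f [ 1.2 -0.  -0.9] gap 7.5 58.9
True 11.54 [492.  -46.4  49.3] f [ 1.4 -2.2 -2.8] gap 7.1 59.1
z 0.32 along -2.1 lat -0.24 fU,fN -2.4760937098857383 0.8714637117128982 T [-0.56 -0.52 -0.  ]
settled 11.84 [492.  -46.5  49.2] f [ 3.3 -4.1  0.5] gap 7.1 59.9
fU,fN -4.811729084561852 2.195975045737878
```

It travelled 15.9 mm, a little short of the slot end, and the remaining force is small. I continue with the same light guard.

```bash
python3 - <<'E'
from h import *
s=read_state(); e=np.array(s["eef_pos"])-PIN
for k in range(3):
    hit=movel(ear(4.5,-0.2,0.5),max_speed=8,guard=9)
    s=show(hit); e=np.array(s["eef_pos"])-PIN; print("z",round(s["eef_pos"][2]-49,2),"along",round(e@U-24,2),"lat",round(e@NN,2),"fU,fN",s["ft_force"]@U,s["ft_force"]@NN,"T",np.round(s["torque"],2))
    if not hit: break
c=camera("side"); cv2.imwrite("pics/slid.png",cv2.resize(c["image"][170:310,250:400],None,fx=4,fy=4,interpolation=cv2.INTER_CUBIC))
E
```

```text
True 12.19 [492.  -46.5  49.2] f [ 1.5 -2.3  1.9] gap 7.1 60.0
z 0.19 along -2.19 lat -0.27 fU,fN -2.6330716825844496 0.9140293067474773 T [-0.36 -0.41  0.06]
True 12.56 [492.  -46.6  49.2] f [ 0.5 -1.7  5. ] gap 7.2 60.3
z 0.18 along -2.25 lat -0.29 fU,fN -1.7200721207055025 0.05587952684865344 T [-0.07 -0.21  0.12]
True 12.93 [492.  -46.6  49.2] f [ 0.5 -2.1  4.2] gap 7.5 60.4
z 0.2 along -2.27 lat -0.27 fU,fN -2.1624693158161024 -0.012408887413369318 T [-0.01 -0.2   0.13]
```

View pics/slid.png

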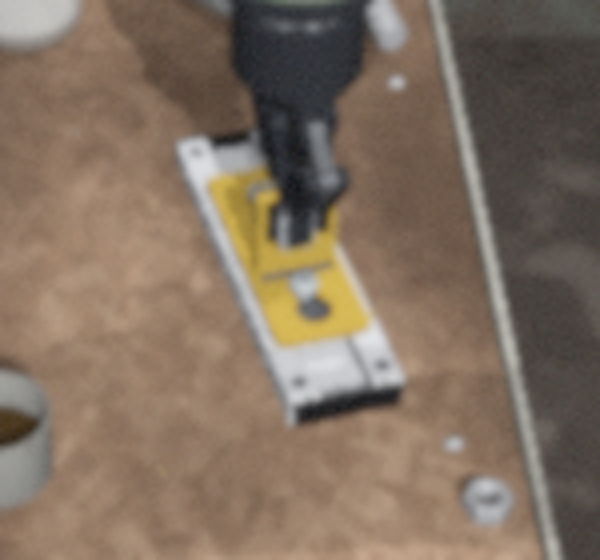

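The near head (305,288) is well into its slot, past the round hole (313,310), but my estimates say 2–4 mm are left. I ease off, carry more of the weight, and advance in small steps while logging the forces.

```bash
cat > step.py <<'E'
from h import *
import sys
def log(t):
    s=read_state(); e=np.array(s["eef_pos"])-PIN; f=s["ft_force"]
    print(t,round(s["time"],2),"along %.2f lat %.2f z %.2f | fU %.1f fN %.1f fz %.1f"%(e@U-24,e@NN,s["eef_pos"][2]-49,f@U,f@NN,f[2]),np.round(s["torque"],2))
    return f
E
python3 - <<'E'
from step import *
movel(ear(-4,0,1.0),max_speed=10); wait(.2); log("back")
movel(ear(-4,0,1.4),max_speed=10); wait(.2); log("up")
for a in np.arange(-3.5,3,0.5):
    h=movel(ear(a,0,1.4),max_speed=10,guard=10); wait(.1); f=log((a,h))
    if h or f@U<-10: break
E
```

```text
back 13.52 along -3.94 lat -0.14 z 0.87 | fU -1.1 fN 0.4 fz -4.0 [ 0.08 -0.   -0.05]
up 13.97 along -3.99 lat 0.01 z 1.42 | fU 0.6 fN -0.5 fz -3.8 [ 0.05 -0.03 -0.  ]
(np.float64(-3.5), False) 14.32 along -3.46 lat -0.01 z 1.38 | fU -0.2 fN 0.1 fz -4.8 [ 0.05  0.01 -0.02]
(np.float64(-3.0), False) 14.67 along -2.98 lat 0.01 z 1.39 | fU 0.1 fN -0.2 fz -4.3 [ 0.12 -0.03  0.02]
(np.float64(-2.5), False) 15.02 along -2.49 lat -0.03 z 1.37 | fU -0.3 fN 1.0 fz -5.3 [ 0.03 -0.01  0.01]
(np.float64(-2.0), False) 15.37 along -2.11 lat 0.03 z 1.42 | fU -1.6 fN -0.5 fz -4.5 [-0.29 -0.07  0.03]
(np.float64(-1.5), False) 15.72 along -1.93 lat -0.00 z 1.42 | fU -5.5 fN 0.6 fz -4.8 [-1.09 -0.48  0.07]
(np.float64(-1.0), False) 16.07 along -1.81 lat -0.02 z 1.43 | fU -7.4 fN 0.3 fz -6.6 [-1.63 -0.61  0.01]
(np.float64(-0.5), False) 16.42 along -1.74 lat -0.04 z 1.44 | fU -9.9 fN 0.8 fz -7.0 [-2.13 -0.85  0.13]
(np.float64(0.0), False) 16.77 along -1.64 lat -0.04 z 1.45 | fU -12.5 fN 1.6 fz -5.8 [-2.66 -1.05  0.1 ]
```

The wall at along = -2.2 is the end of the slots. The bracket's full weight is back on the wrist (fz ≈ -5), so the pin no longer pushes up and has sprung into its hole. I back off about 1 mm, lower it flat, test the lock gently backwards, release and look.

```bash
python3 - <<'E'
from step import *
movel(ear(-3.5,0,1.2),max_speed=10); log("centre")
print(movel(ear(-3.5,0,-0.6),max_speed=8,guard=5)); log("flat")
movel(ear(-3.5,0,0.3),max_speed=8); wait(.1); log("eased")
for a in np.arange(-4.2,-8,-0.6):
    h=movel(ear(a,0,0.3),max_speed=10,guard=8); wait(.1); f=log((round(a,1),h))
    if h or f@U>5: break
movel(ear(-3.6,0,0.2),max_speed=10); wait(.2); log("back")
open_gripper(); wait(.2); show("open")
p=read_state()["eef_pos"]; movel(np.array(p)+[0,0,130],max_speed=120); show("up")
goto_joints([1.089,0.521,-0.036,1.599,0.021,1.021,-0.113]); show("away")
for n in("top","side"): np.savez(n+"3.npz",**camera(n))
t=load("top3.npz")["image"][225:290,285:405]; s=load("side3.npz")["image"][190:285,280:365]
im=np.hstack([cv2.resize(t,(420,228),interpolation=cv2.INTER_CUBIC),cv2.resize(s,(204,228),interpolation=cv2.INTER_CUBIC)])
im=np.hstack([cv2.copyMakeBorder(cv2.resize(t,(440,238),interpolation=cv2.INTER_CUBIC),0,142,0,0,cv2.BORDER_CONSTANT),cv2.resize(s,(340,380),interpolation=cv2.INTER_CUBIC)])
cv2.imwrite("pics/end.png",im)
E
```

```text
centre 17.27 along -3.22 lat -0.01 z 1.17 | fU -1.3 fN -0.1 fz -4.7 [0.06 0.07 0.03]
True
flat 17.5 along -3.42 lat 0.08 z 0.16 | fU 0.2 fN -1.6 fz 8.5 [0.32 0.21 0.  ]
eased 17.86 along -3.47 lat 0.09 z 0.28 | fU -0.7 fN 0.0 fz -2.3 [ 0.18 -0.2  -0.04]
(np.float64(-4.2), False) 18.21 along -4.14 lat 0.04 z 0.29 | fU 0.2 fN 0.8 fz -2.4 [ 0.5  -0.12 -0.  ]
(np.float64(-4.8), False) 18.56 along -4.83 lat -0.03 z 0.29 | fU 0.5 fN 0.3 fz -1.9 [ 0.39 -0.03  0.02]
(np.float64(-5.4), False) 18.91 along -5.43 lat -0.05 z 0.30 | fU 1.4 fN 0.1 fz -3.2 [0.26 0.07 0.  ]
(np.float64(-6.0), False) 19.26 along -5.94 lat -0.03 z 0.28 | fU 1.8 fN 0.9 fz -1.9 [ 0.63  0.2  -0.  ]
(np.float64(-6.6), False) 19.61 along -6.10 lat -0.00 z 0.25 | fU 5.5 fN -0.4 fz -2.1 [1.25 0.39 0.05]
back 20.26 along -3.80 lat 0.06 z 0.25 | fU -2.0 fN -0.4 fz 1.8 [-0.31 -0.15 -0.09]
open 21.19 [492.6 -47.8  49.2] f [ 0.1  0.2 -0.3] gap 85.3 0.0
up 22.43 [492.3 -47.8 178.6] f [-0.3  0.5  0. ] gap 85.5 0.0
away 24.51 [ 251.1 -572.5  231.6] f [0.8 0.3 0.2] gap 85.3 0.0
```

View pics/end.png

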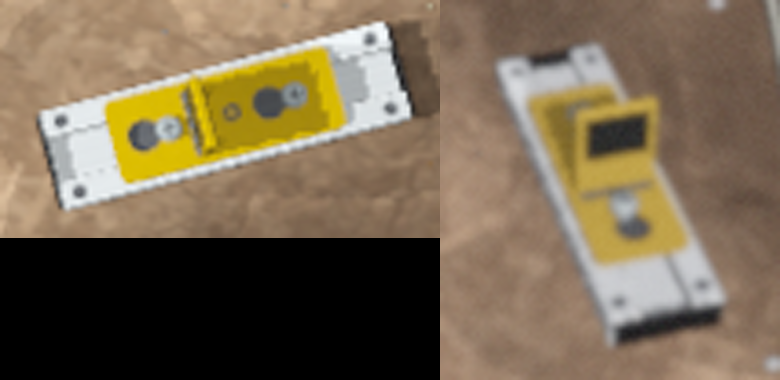

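Both heads, at (168,128) and (294,93), sit at the slot ends beside the empty round holes. The pin ring shows in its hole at (232,112) and the plate is flat. The backward test met a wall about 2 mm behind centre, so it is locked.

```bash
python3 -c "
from workcell import *
print(finish_job())"
```

```text
the job is handed in; nothing more can be done
None
```

The bracket is flat on the rail with both screw necks in the slots and the lock pin up in its hole; it has been released and the job is handed in, with the arm clear after about 25 s.

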